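# Chuck a turned peg and offer up spring callipers set to the mark

### The job

Turn the bench chuck's sleeve clockwise (seen from above) until its three jaws grip the wooden peg tightly, and let go of it. Then pick up the spring callipers, squeeze them until the white pointers line up with the red marks (a tip gap of 24 mm), and hold them level and still at that gap with one tip on either side of the peg, midway up the part that shows above the jaws and touching neither the peg nor the chuck. Finish while still holding the callipers there; leave the mallet, the wooden disc and the glue jar where they are.

Things in the scene. Friction and masses are not known exactly. Their poses are not given: they have to be found in the camera images.
- chuck: Bench chuck fixed to the bench: wooden base 100 x 100 x 14 mm, steel core, round aluminium sleeve and three steel jaws on top; the peg stands upright in it. Origin: under the centre of the base, on the bench, on the chuck's upright axis. The jaws' tops are 80 mm above the bench.
- sleeve_grip (a point): Point on the chuck's axis at the height to grip the sleeve (50 mm above the bench). The sleeve is a knurled round cylinder, 52 mm diameter, from 28 to 60 mm above the bench; free to grip across any diameter from above. The jaws above it stay within 24 mm of the axis and the peg's top is 111 mm above the bench.
- sleeve (a joint): Turn of the sleeve in rad, 0 = jaws wide open, grows clockwise seen from above and drives all three jaws inward by 3 mm per rad. Starts between 0 and 0.35. The jaws meet the peg at about 1.05; it counts as tight from 1.15; hard stop at 1.45. It stays where it is left (friction about 0.3 N m, some 0.6 N m while tightening).
- jaw0: One of the three equal steel jaws, 12 x 8 x 18 mm, that slide on the chuck's top face; origin in the middle of the lower edge of its gripping face. The smooth jaw faces close on the peg and centre it.
- peg: Loose turned wooden peg, 14 mm diameter, 49 mm tall, standing upright between the jaws on the chuck's core, 62 mm above the bench. Origin: centre of its lower end, z along the peg.
- peg_mid (a point): Point on the peg's axis midway up the part that shows above the jaws, 33 mm above the peg's lower end, 95 mm above the bench.
- calliper: Loose spring callipers lying flat on the bench, 120 g, 170 mm long: dark bow (26 mm disc, 20 mm tall) behind, two steel legs hinged in it, turned-in tips ahead. Origin: on the underside midway between the two dark wooden grips, near the balance point; x points towards the tips, y to the left leg, z up. The hinge is at x = -85 mm, the tips at x = +65 mm.
- grips (a point): Point midway between the two grips, 13 mm above the callipers' underside. Grip across the grips (along the callipers' y) from above: each is 30 mm long (along x) with an upright flat outer face 26 mm tall, from the underside up. Outer width 49 mm at rest, 40 mm at the mark, where the outer faces are parallel.
- gauge (a point): Middle of the flat brass gauge plate (62 mm wide) over the legs, 28 mm ahead of the callipers' origin. It bears two red lines; a white pointer on each leg, just ahead of the plate, lines up with its red line at the marked gap.
- leg_l (a joint): Squeeze of the left leg in rad: 0 = sprung open (tip gap 40 mm), 0.0535 = at the mark (tip gap 24 mm), 0.115 = fully squeezed. The right leg always mirrors it. The spring pushes each grip with about 3 N at rest, 9 N at the mark, 15 N fully squeezed; it opens by itself when let go.
- tip_l (a point): Middle of the inner face of the left tip, 13 mm above the callipers' underside. The distance between tip_l and tip_r is the tip gap.
- tip_r (a point): Middle of the inner face of the right tip, likewise.
- gate (a point): Point midway between the two tips, fixed on the callipers' centre line: 65 mm ahead of the callipers' origin and 13 mm above their underside. The tips are 7 mm long (along x) and 10 mm tall.
- mallet: Bystander: small wooden mallet, 240 mm long, lying on the bench. Leave alone.
- disc: Bystander: wooden disc with a ring of dark holes, 110 mm diameter, 22 mm thick, lying flat. Leave alone.
- glue: Bystander: glue jar with red cap, 56 mm diameter, 100 mm tall, standing. Leave alone.

How it is judged (in metres and radians):
On the way, in this order (a step that is already met when the one before it is completed fails the run):
1. the sleeve is turned until the jaws grip the peg tightly (value of joint sleeve above 1.15 rad and contact force between jaw0 and peg above 1.5 N and angle between peg's own z axis and vertical below 0.07 rad and horizontal distance between peg and chuck below 0.003 m), for 0.2 s.
2. the sleeve is let go and the callipers are picked up off the bench (contact force between calliper and the fingers above 1 N and height (world z) of calliper above 0.03 m and contact force between chuck and the fingers below 0.01 N), for 0.2 s.
3. the callipers are held at the marked gap with the tips either side of the peg (contact force between calliper and the fingers above 1 N and distance between tip_l and tip_r between 0.022 and 0.026 m and x of peg_mid in the frame of calliper between 0.059 and 0.071 m and y of peg_mid in the frame of calliper between -0.0035 and 0.0035 m and height (world z) of gate between 0.086 and 0.106 m and angle between calliper's own z axis and vertical below 0.15 rad and contact force between calliper and peg below 0.2 N and contact force between calliper and chuck below 0.2 N), for 0.5 s.
At the end, for the whole second after the job is handed in: Peg upright and gripped (sleeve past 1.15 rad, jaw force over 1.5 N). Callipers held in the fingers, level within 0.15 rad, still; tip gap 24 mm +-2; peg axis within 6 mm of the tips lengthwise, 3.5 mm of midway; tips 86 to 106 mm above the bench; peg and chuck untouched (all of step 1 and all of step 3 and linear speed of calliper below 0.015 m/s and velocity of joint leg_l between -0.04 and 0.04 rad/s); the arm keeps its last pose, push and grip.
It fails at once if the mallet is disturbed (moved over 20 mm) (distance of mallet from where it was at the start of the episode above 0.02 m).
It fails at once if the disc is disturbed (moved over 20 mm) (distance of disc from where it was at the start of the episode above 0.02 m).
It fails at once if the glue is disturbed (moved over 20 mm) (distance of glue from where it was at the start of the episode above 0.02 m).
It also fails if it takes over 61 s, if anything falls off the work surface, if the arm or the gripper's body presses on something with over 40 N, if the wrist force passes 120 N, or if a joint passes its speed limit or range.

### The arm

A 6-joint arm with a two-finger parallel gripper is mounted at the origin on the work surface. World frame = base frame: x ahead of the robot, y to its left, z up, the work surface at z = 0. Lengths are in m, angles in degrees, forces in N, time in s.
With the tool pointing down it reaches from about 0.375 to 0.9 m from the base axis. Payload 3.1 kg.
Tool frame: the origin (TCP) lies at the very end of the fingers, on their centre line; the grasp point (between the pads) lies 19 mm behind it; z points along the fingers, y is the line along which they close (so a half turn about z gives the same grasp; the last joint's range is limited). The gripper opens to 87 mm and grips with 3 to 60 N. Pads are 19 mm wide; open, the fingers measure 117 mm over their backs; the gripper's body (75 mm by 190 mm) begins 51 mm behind the grasp point.
Start: joints at [-84.826, 30.224, 82.088, -0, 67.689, -10.227], TCP at [0.166, -0.603, 0.223] pointing down, gripper open.
Joint ranges: [-176.69, 176.69], [-43.24, 126.21], [12.49, 139.97], [-82, 262], [0, 151.66], [-163.58, 163.58]. Speed limits (degrees/s): [159.86, 159.86, 180, 180, 180, 180].

### API

Orientations are given as a 3x3 rotation matrix whose columns are the frame's x, y, z axes.
In Python, from rig import * gives the robot as it stands.
- The arm moves only by the tool jog_arm, never from a script. Its arguments are lists of equal length, an entry for each row: "delta_pos": the shift along the world's x, y, z in cm, a list of three; "turn": the turn about the world's z in degrees; "grip": the closure, from 0 (fully open) to 1 (shut). In form: {"delta_pos": [[x, y, z], ...], "turn": [turn, ...], "grip": [grip, ...]}. A call has 1 to 12 rows; each row is the pose to reach, as a shift and turn from the pose commanded when the call began; what a row does not reach only later rows make up. A row lasts 1/8 s, in which the tool goes at most 62.5 mm and 10.7 degrees, less where a joint would pass 70% of its speed; a pose out of reach is approached as far as the arm can. A call with a gripper value outside its range is refused whole. The fingers move at their own pace and stop on an object; the grip force is fixed at half the most. Time passes only in rows, so rows that repeat a pose let the fingers close. It gives the time, the measured TCP pose, the force, the opening and the grip force at its end, in the units of the state.
- read_state(): the state, without advancing time (a new reading comes with each control period).
- capture(name): name is "scene" or "top"; returns a dict with "color" (480x640x3 uint8, blue, green, red), "fovy" (degrees; the focal length in pixels is half the picture's height over the tangent of half this angle, whatever the lens; pixels are square), "cx", "cy" (the principal point, pixels), "camera_from_world" (4x4, takes a point from world to camera coordinates). Camera axes: x right, y up, looking along -z (the intrinsics and any distortion apply to the point x, -y, -z); pixel columns grow to the right and rows downward; lengths in m; the calibration is good to about 2 mm. A picture is of the moment at which its call begins. There is no depth.
- hand_in(): hands the job in; it is judged then, once.
The state is a dict: "time_s": time; "joint_positions": joint angles; "qvel": joint speeds; "tau": joint torques, N m; "position": TCP position; "tcp_rot": TCP orientation; "force": force on the tool from outside, world axes, zero at the start; "moment": the same for the moment, N m; "opening": opening from 0.0 (shut) to 1.0 (fully open); "grasp_force": force on a finger pad.
Only numpy, scipy, OpenCV 4.12 (cv2) and the standard library are available. Lean on these libraries where they do the work, as an engineer would, in place of code of your own. Each camera call takes 0.05 s, during which the arm holds its last target. There are 200 camera calls.

## Working session

There is one attempt and no reset: what is moved stays moved. The work goes in short steps, Python scripts to look and compute and a tool call to move; the robot and the scene stay as the last step left them, time stands still between calls to the robot, and variables do not carry over. Pictures are saved under pics/ and viewed, at most 10 in all, crops included, and the job is handed in when it is done.

Besides the shell and the picture viewer there is one more tool, called by a JSON object that holds its "method" and its "body", one argument or row to a line. jog_arm: Moves the arm, as the interface text tells. Its arguments: {"type":"object","properties":{"delta_pos":{"type":"array"},"turn":{"type":"array"},"grip":{"type":"array"}},"required":["delta_pos","turn","grip"]}

```bash
mkdir -p pics
cat > h.py <<'E'
from rig import *
import numpy as np, cv2
def K(c):
    f=240/np.tan(np.radians(c["fovy"])/2); return f
def proj(c,p):
    q=c["camera_from_world"]@np.r_[p,1]; f=K(c)
    return np.array([c["cx"]+f*q[0]/-q[2], c["cy"]-f*q[1]/-q[2]])
def ray(c,u,v):
    f=K(c); M=np.linalg.inv(c["camera_from_world"])
    d=M[:3,:3]@np.array([(u-c["cx"])/f,-(v-c["cy"])/f,-1]); return M[:3,3],d/np.linalg.norm(d)
def atz(c,u,v,z):
    o,d=ray(c,u,v); return o+d*(z-o[2])/d[2]
def tri(r1,r2):
    A=[];b=[]
    for o,d in (r1,r2):
        P=np.eye(3)-np.outer(d,d); A.append(P); b.append(P@o)
    x=np.linalg.lstsq(np.vstack(A),np.hstack(b),rcond=None)[0]
    return x,[np.linalg.norm((np.eye(3)-np.outer(d,d))@(x-o)) for o,d in (r1,r2)]
E
python3 - <<'E'
from h import *
import pickle
for n in("scene","top"):
    c=capture(n); pickle.dump(c,open(n+"0.pkl","wb")); cv2.imwrite(f"pics/{n}0.png",c["color"])
    M=np.linalg.inv(c["camera_from_world"]); print(n,c["fovy"],c["cx"],c["cy"],M.round(3).tolist(),[k for k in c])
s=read_state(); print({k:np.round(v,3).tolist() for k,v in s.items()})
E
ls
```

```text
scene 53.58638194835997 322.8126506780587 236.10412996830124 [[0.155, -0.792, 0.591, 1.169], [0.988, 0.116, -0.104, -0.102], [0.014, 0.6, 0.8, 0.828], [0.0, 0.0, 0.0, 1.0]] ['color', 'fovy', 'cx', 'cy', 'camera_from_world']
top 49.11694579557982 319.0378042818912 235.47180019324708 [[0.022, 0.989, -0.146, 0.434], [-1.0, 0.021, -0.005, -0.019], [-0.002, 0.146, 0.989, 1.241], [0.0, 0.0, 0.0, 1.0]] ['color', 'fovy', 'cx', 'cy', 'camera_from_world']
{'time_s': 0.1, 'joint_positions': [-84.825, 30.273, 82.151, 0.0, 67.691, -10.225], 'qvel': [0.019, -0.034, -0.206, 0.115, 0.072, 0.062], 'tau': [0.0, -44.099, -17.715, 0.063, 0.053, -0.0], 'position': [0.166, -0.602, 0.222], 'tcp_rot': [[0.964, 0.266, -0.0], [0.266, -0.964, 0.002], [0.0, -0.002, -1.0]], 'force': [-0.803, -0.82, -0.942], 'moment': [-0.026, -0.05, -0.049], 'grasp_force': 0.0, 'opening': 1.002}
h.py
pics
scene0.pkl
top0.pkl
```

View pics/scene0.png

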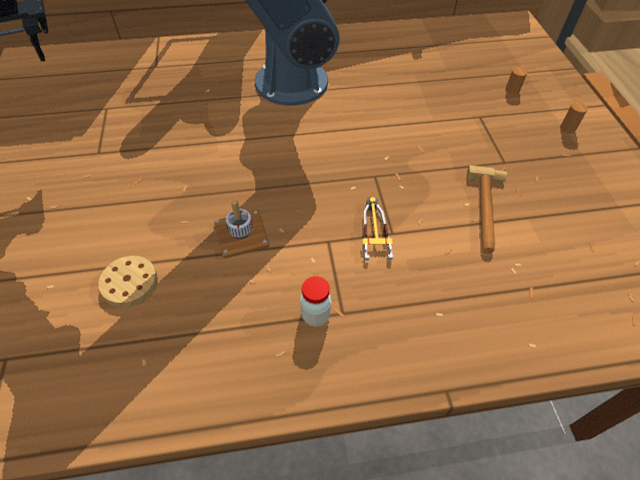

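View pics/top0.png

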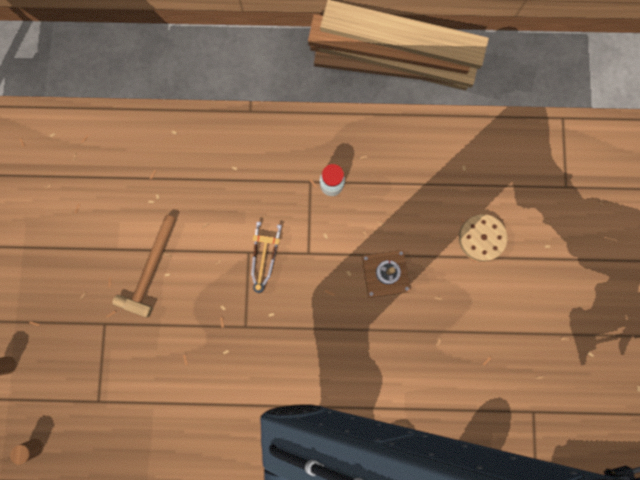

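The scene view shows the chuck at about (238,225), callipers at (377,232) and glue at (316,300). The top view has the chuck at (388,271), callipers at (266,255), glue at (332,180), disc at (485,237) and mallet at (145,265). I'll enlarge both views.

Run:
```python
from h import *
import pickle
s=pickle.load(open("scene0.pkl","rb"));t=pickle.load(open("top0.pkl","rb"))
def crop(c,x,y,w,h,k): return cv2.resize(c["color"][y:y+h,x:x+w],None,fx=k,fy=k,interpolation=cv2.INTER_CUBIC)
a=np.hstack([crop(s,205,190,80,60,5),crop(s,340,190,80,80,5)[:300*1,:]]) if 0 else None
im=np.zeros((600,800,3),np.uint8)
im[:300,:400]=crop(s,200,195,80,60,5); im[:,400:]=0
im[:300,400:]=crop(t,350,241,80,60,5)
im[300:,:400]=cv2.resize(s["color"][192:267,330:430],(400,300),interpolation=cv2.INTER_CUBIC)
im[300:,400:]=cv2.resize(t["color"][216:297,214:322],(400,300),interpolation=cv2.INTER_CUBIC)
cv2.imwrite("pics/crops0.png",im)
```

```text
(no output)
```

View pics/crops0.png

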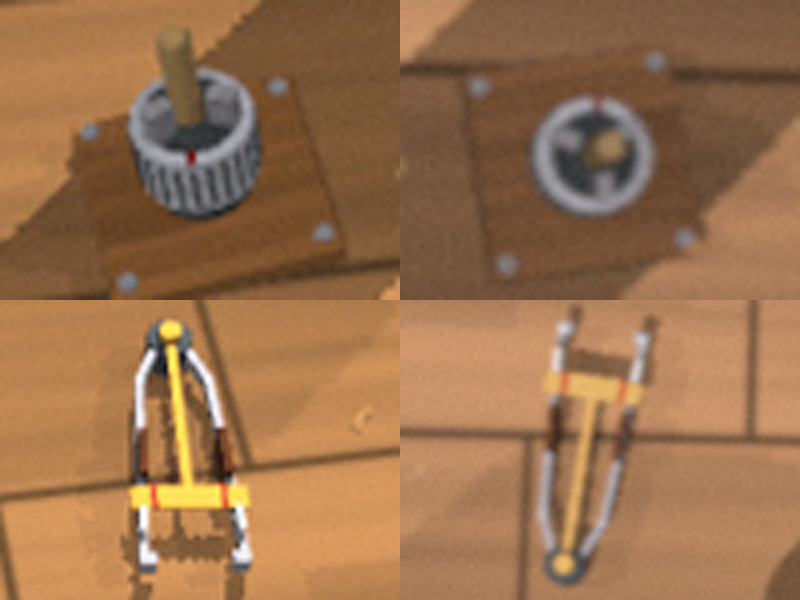

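The crops show: sleeve ring centre at scene (238.6,218.6) and top (388.6,272), bow knob at scene (372.8,199.5) and top (258,287), gauge middle at scene (377.6,241.3) and top (266.4,239.5). The peg leans slightly.

Run:
```python
from h import *
import pickle
s=pickle.load(open("scene0.pkl","rb"));t=pickle.load(open("top0.pkl","rb"))
S=lambda x,y:(200+x/5,195+y/5); T=lambda x,y:(350+(x-400)/5,241+y/5)
S2=lambda x,y:(330+x/4,192+(y-300)/4); k=108/400; T2=lambda x,y:(214+(x-400)*k,216+(y-300)*.27)
for n,a,b in [("ring",S(193,118),T(593,155)),("base",S(205,183),T(582,163)),("pegtop",S(173,35),T(612,142)),
 ("bow",S2(171,330),T2(563,563)),("gauge",S2(190.5,497),T2(594,387)),("gaugeL",S2(250,497),T2(642,390)),("gaugeR",S2(131,497),T2(545,385)),("gripL?",S2(223,455),T2(627,430)),("gripR",S2(140,455),T2(553,427)),
 ("glue",(316,287),(332,175)),("tipA",S2(148,553),T2(566,328)),("tipB",S2(241,553),T2(641,340))]:
    x,e=tri(ray(s,*a),ray(t,*b)); print(n,x.round(4),np.round(e,4))
B=[(90,131),(278,87),(324,232),(127,282)]
print([atz(s,*S(*p),.016).round(4).tolist() for p in B], np.mean([atz(s,*S(*p),.016) for p in B],0))
B=[(480,87),(655,62),(685,239),(507,264)]
print(np.mean([atz(t,*T(*p),.016) for p in B],0), atz(t,*T(593,155),.06),atz(s,*S(193,118),.06))
```

```text
ring [ 0.5285 -0.1696  0.0569] [0.0016 0.0016]
base [ 0.5283 -0.1701  0.0121] [0.0016 0.0016]
pegtop [ 0.53   -0.1707  0.1113] [0.0017 0.0017]
bow [0.4902 0.1277 0.025 ] [0.0018 0.0018]
gauge [0.6021 0.1134 0.0202] [0.0022 0.0022]
gaugeL [0.608  0.1113 0.0303] [0.0325 0.0325]
gaugeR [0.5983 0.1135 0.0206] [0.0287 0.0287]
gripL? [0.5798 0.1123 0.0286] [0.0244 0.0244]
gripR [0.5724 0.1155 0.0212] [0.0205 0.0205]
glue [ 0.7397 -0.0376  0.0986] [0.0011 0.0011]
tipA [0.6356 0.1081 0.0212] [0.0222 0.0222]
tipB [0.6388 0.107  0.0231] [0.0257 0.0257]
[[0.4957, -0.2161, 0.016], [0.4825, -0.1334, 0.016], [0.565, -0.1199, 0.016], [0.5788, -0.2029, 0.016]] [ 0.53048838 -0.16809843  0.016     ]
[ 0.5281064  -0.17118954  0.016     ] [ 0.52822601 -0.17077476  0.06      ] [ 0.5313245  -0.16767459  0.06      ]
```

{"method": "jog_arm", "body": {
  "delta_pos": [
    [5, 6, -1],
    [9, 11, -2],
    [14, 16, -3],
    [18, 22, -4],
    [23, 27, -4],
    [27, 32, -5],
    [32, 38, -5],
    [36.3, 43.3, -5],
    [36.3, 43.3, -5],
    [36.3, 43.3, -5]
  ],
  "turn": [5, 10, 15, 20, 25, 30, 35, 35, 35, 35],
  "grip": [0, 0, 0, 0, 0, 0, 0, 0, 0, 0]
}}

```text
time_s: 1.35
position: [0.5308, -0.1659, 0.1721]
tcp_rot: [[0.633, 0.774, 0.0], [0.774, -0.633, 0.001], [0.001, -0.0, -1.0]]
force: [0.1, 0.0, -0.4]
opening: 1.005
grasp_force: 0.0
```

Run:
```python
from h import *
import pickle
st=read_state(); print({k:np.round(v,4).tolist() for k,v in st.items() if k in("time_s","joint_positions","position","tcp_rot","force","moment","opening")})
im=np.zeros((600,800,3),np.uint8)
p=np.array(st["position"]);R=np.array(st["tcp_rot"])
for i,n in enumerate(("scene","top")):
    c=capture(n); pickle.dump(c,open(n+"1.pkl","wb"))
    u,v=proj(c,p).round().astype(int); print(n,proj(c,p),[proj(c,p+R[:,1]*d) for d in(-.0435,.0435)],u-50,v-75)
    im[:,400*i:400*i+400]=cv2.resize(c["color"][v-75:v+75,u-50:u+50],(400,600),interpolation=cv2.INTER_CUBIC)
cv2.imwrite("pics/c1.png",im)
```

```text
{'time_s': 1.35, 'joint_positions': [-28.8944, 28.7062, 95.0075, 0.0499, 56.3017, 10.3322], 'position': [0.5308, -0.1659, 0.1721], 'tcp_rot': [[0.6328, 0.7743, 0.0001], [0.7743, -0.6328, 0.0008], [0.0007, -0.0004, -1.0]], 'force': [0.0721, 0.0229, -0.3936], 'moment': [-0.0424, 0.0375, -0.058], 'opening': 1.0048}
scene [231.90613554 180.81247147] [array([245.52323913, 166.72112163]), array([217.57930688, 195.63826415])] 182 106
top [393.29317506 266.46476332] [array([379.71439761, 282.72302213]), array([406.75113282, 250.35116537])] 343 191
```

View pics/c1.png

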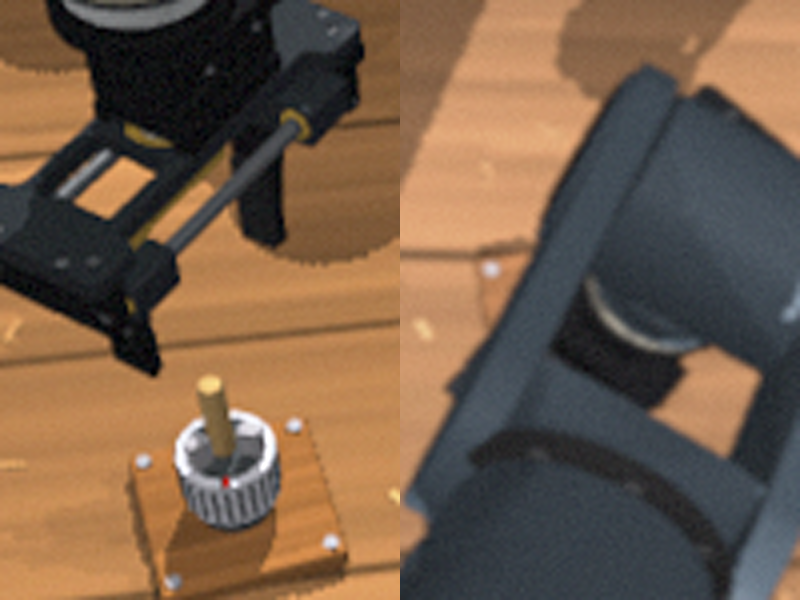

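Fingertips show at scene (215,195) and (247,166), within about 2 px of the prediction, and the peg sits between them. I'll descend so that the gripper body stays above the peg top (TCP z about 0.046).

{"method": "jog_arm", "body": {
  "delta_pos": [
    [0, 0, 0],
    [0, 0, -3],
    [0, 0, -6],
    [0, 0, -9],
    [0, 0, -11],
    [0, 0, -12.6],
    [0, 0, -12.6]
  ],
  "turn": [0, 0, 0, 0, 0, 0, 0],
  "grip": [0, 0, 0, 0, 0, 0, 0]
}}

```text
time_s: 2.33
position: [0.5279, -0.1702, 0.0456]
tcp_rot: [[0.639, 0.769, -0.002], [0.769, -0.639, 0.001], [-0.001, -0.002, -1.0]]
force: [0.3, -0.3, -0.1]
opening: 1.001
grasp_force: 0.0
```

{"method": "jog_arm", "body": {
  "delta_pos": [
    [0, 0, 0],
    [0, 0, 0],
    [0, 0, 0],
    [0, 0, 0],
    [0, 0, 0],
    [0, 0, 0]
  ],
  "turn": [0, 0, 0, 0, 0, 0],
  "grip": [0.3, 0.35, 0.6, 0.6, 0.6, 0.6]
}}

```text
time_s: 3.08
position: [0.5303, -0.1703, 0.047]
tcp_rot: [[0.637, 0.771, 0.003], [0.771, -0.637, -0.002], [0.0, 0.003, -1.0]]
force: [3.0, -1.5, -0.4]
opening: 0.586
grasp_force: 30.0
```

{"method": "jog_arm", "body": {
  "delta_pos": [
    [0, 0, 0],
    [0, 0, 0],
    [0, 0, 0],
    [0, 0, 0],
    [0, 0, 0],
    [0, 0, 0],
    [0, 0, 0],
    [0, 0, 0],
    [0, 0, 0],
    [0, 0, 0]
  ],
  "turn": [-5, -10, -15, -20, -25, -30, -35, -40, -45, -45],
  "grip": [1, 1, 1, 1, 1, 1, 1, 1, 1, 1]
}}

```text
time_s: 4.32
position: [0.5303, -0.1704, 0.047]
tcp_rot: [[0.996, 0.094, 0.003], [0.094, -0.996, -0.002], [0.003, 0.002, -1.0]]
force: [2.9, -3.7, 0.5]
opening: 0.588
grasp_force: 30.0
```

Run:
```python
from h import *
print(read_state()["moment"],read_state()["opening"])
```

```text
[-0.51269255 -0.46393121 -0.27978128] 0.5883996667376816
```

{"method": "jog_arm", "body": {
  "delta_pos": [
    [0, 0, 0],
    [0, 0, 0],
    [0, 0, 0],
    [0, 0, 0],
    [0, 0, 0],
    [0, 0, 0]
  ],
  "turn": [-5, -10, -15, -20, -24, -24],
  "grip": [1, 1, 1, 1, 1, 1]
}}

```text
time_s: 5.08
position: [0.5303, -0.1705, 0.047]
tcp_rot: [[0.949, -0.317, 0.003], [-0.317, -0.949, -0.002], [0.003, 0.001, -1.0]]
force: [3.3, -4.3, 0.2]
opening: 0.587
grasp_force: 30.0
```

Run:
```python
from h import *
import pickle
s=read_state();print(s["moment"],s["opening"],s["tau"])
c=capture("scene"); pickle.dump(c,open("scene2.pkl","wb"))
im=c["color"][170:260,180:300]; cv2.imwrite("pics/c2.png",cv2.resize(im,(800,600),interpolation=cv2.INTER_CUBIC))
```

```text
[-0.64736978 -0.489213    0.20865784] 0.5874310623560388 [  1.39651168 -41.6124022   -6.14708126   0.53765316   1.31006632
   0.23506279]
```

View pics/c2.png

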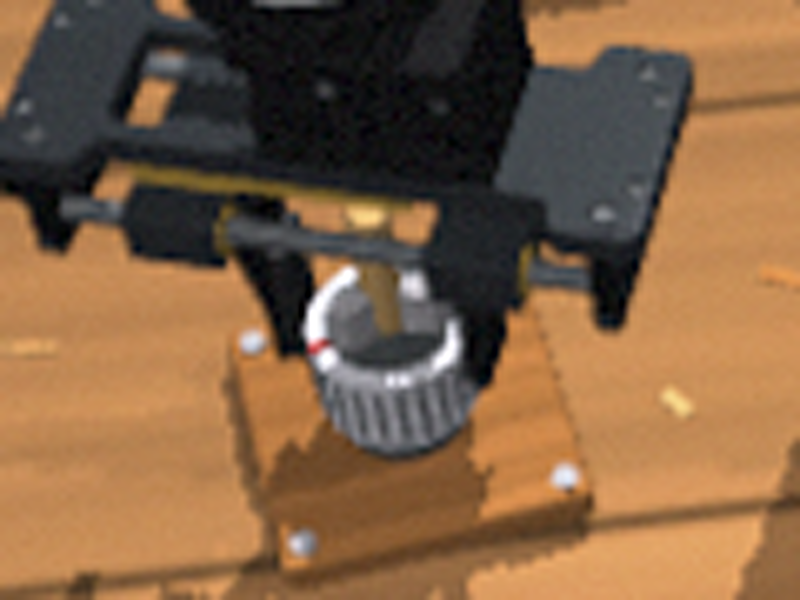

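The sleeve followed the gripper: its red mark moved from the front to the left (318,347 in the crop), and the peg stands upright below the gripper body. I'll check the mark angle before turning further.

Run:
```python
from h import *
import pickle
s=pickle.load(open("scene0.pkl","rb"))
a=lambda p,q:np.degrees(np.arctan2(*(p-q)[:2][::-1]))
c=atz(s,200+193/5,195+118/5,.06)
print("mark0",a(atz(s,200+192/5,195+157/5,.06),c))
k=120/800
c2=atz(s,180+388*k,170+328*k,.06)
print("mark2",a(atz(s,180+318*k,170+347*k,.06),c),c,c2)
```

```text
mark0 -4.0047848097277665
mark2 -75.30438393833177 [ 0.5313245  -0.16767459  0.06      ] [ 0.53280678 -0.16857194  0.06      ]
```

{"method": "jog_arm", "body": {
  "delta_pos": [
    [0, 0, 0],
    [0, 0, 0],
    [0, 0, 0],
    [0, 0, 0]
  ],
  "turn": [-3, -6, -6, -6],
  "grip": [1, 1, 1, 1]
}}

```text
time_s: 5.62
position: [0.5289, -0.1699, 0.047]
tcp_rot: [[0.91, -0.414, -0.0], [-0.414, -0.91, -0.001], [0.0, 0.001, -1.0]]
force: [0.9, -3.8, 6.0]
opening: 0.585
grasp_force: 30.0
```

Run:
```python
from h import *
s=read_state();print(s["moment"],s["tau"])
```

```text
[-0.81578111  0.0850315   0.64261108] [  1.33240912 -39.44701552  -6.9767274    1.25785053   0.57476984
   0.61337253]
```

The torque has risen to 0.64 N m, so it is tight. I'll release, rise and go over the callipers.

{"method": "jog_arm", "body": {
  "delta_pos": [
    [0, 0, 0],
    [0, 0, 0],
    [0, 0, 0],
    [0, 0, 3],
    [0, 0, 7],
    [0, 0, 11],
    [0, 1, 13],
    [1, 6, 13],
    [2, 12, 13],
    [3, 18, 13],
    [4, 24, 13],
    [4.5, 28.7, 13]
  ],
  "turn": [0, 0, 0, 0, 0, 0, 0, 4, 8, 12, 16, 17.3],
  "grip": [0, 0, 0, 0, 0, 0, 0, 0, 0, 0, 0, 0]
}}

```text
time_s: 7.12
position: [0.5734, 0.1203, 0.1761]
tcp_rot: [[0.992, -0.125, -0.001], [-0.125, -0.992, 0.001], [-0.002, -0.001, -1.0]]
force: [1.0, 0.3, 0.1]
opening: 0.998
grasp_force: 0.0
```

{"method": "jog_arm", "body": {
  "delta_pos": [
    [0, 0, 0],
    [0, 0, 0]
  ],
  "turn": [0, 0],
  "grip": [0, 0]
}}

```text
time_s: 7.38
position: [0.5733, 0.1174, 0.1761]
tcp_rot: [[0.992, -0.127, -0.002], [-0.127, -0.992, -0.0], [-0.002, 0.0, -1.0]]
force: [0.2, -0.2, 0.1]
opening: 0.999
grasp_force: 0.0
```

Run:
```python
from h import *
import pickle
st=read_state(); p=np.array(st["position"]);R=np.array(st["tcp_rot"])
c=capture("scene"); pickle.dump(c,open("scene3.pkl","wb"))
print(st["time_s"],p,np.degrees(np.arctan2(R[1,0],R[0,0])))
im=np.zeros((600,800,3),np.uint8)
u,v=proj(c,p).round().astype(int);print(u-50,v-50,[proj(c,p+R[:,1]*d) for d in(-.0435,.0435)])
im[:,:400]=cv2.resize(c["color"][v-50:v+100,u-50:u+50],(400,600),interpolation=cv2.INTER_CUBIC)
im[:300,400:]=cv2.resize(c["color"][195:255,200:280],(400,300),interpolation=cv2.INTER_CUBIC)
cv2.imwrite("pics/c3.png",im)
```

```text
7.375 [0.57326679 0.11741648 0.17606428] -7.277013484108621
334 130 [array([406.78629982, 179.77071493]), array([360.87039256, 180.29376816])]
```

View pics/c3.png

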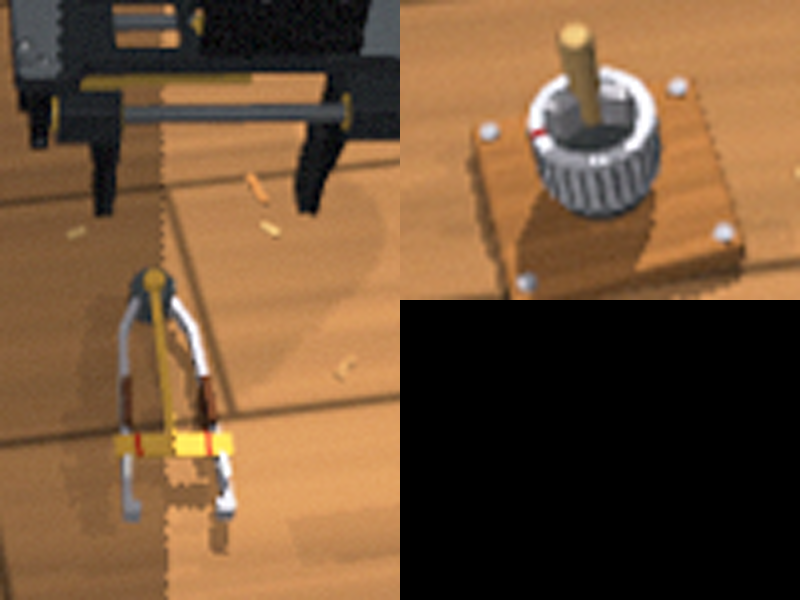

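Finger inner edges are at scene (363,183) and (408,183), about 1.7 px right of the prediction, so the scene view reads about 3 mm high in y. The sleeve mark stayed where it was left, and the peg is upright. Descending onto the grips.

{"method": "jog_arm", "body": {
  "delta_pos": [
    [0, -0.15, -4],
    [0, -0.15, -8],
    [0, -0.15, -12],
    [0, -0.15, -15],
    [0, -0.15, -17],
    [0, -0.15, -17],
    [0, -0.15, -17],
    [0, -0.15, -17],
    [0, -0.15, -17],
    [0, -0.15, -17],
    [0, -0.15, -17],
    [0, -0.15, -17]
  ],
  "turn": [0, 0, 0, 0, 0, 0, 0, 0, 0, 0, 0, 0],
  "grip": [0, 0, 0, 0, 0, 0, 0.35, 0.42, 0.48, 0.52, 0.545, 0.545]
}}

```text
time_s: 8.93
position: [0.5745, 0.1161, 0.007]
tcp_rot: [[0.992, -0.127, 0.001], [-0.127, -0.992, 0.0], [0.001, -0.0, -1.0]]
force: [-0.1, 0.6, 3.1]
opening: 0.476
grasp_force: 9.5
```

{"method": "jog_arm", "body": {
  "delta_pos": [
    [0, 0, 0],
    [0, 0, 0],
    [0, 0, 0]
  ],
  "turn": [0, 0, 0],
  "grip": [0.545, 0.545, 0.545]
}}

```text
time_s: 9.3
position: [0.5745, 0.116, 0.0069]
tcp_rot: [[0.992, -0.127, 0.001], [-0.127, -0.992, 0.0], [0.001, -0.0, -1.0]]
force: [-0.2, 0.9, 5.8]
opening: 0.458
grasp_force: 11.8
```

{"method": "jog_arm", "body": {
  "delta_pos": [
    [0, 0, 0],
    [0, 0, 0],
    [0, 0, 1],
    [0, 0, 3],
    [0, 0, 6],
    [0, 0, 9],
    [0, 0, 12],
    [0, 0, 12],
    [0, 0, 12],
    [0, 0, 12]
  ],
  "turn": [0, 0, 0, 0, 0, 0, 0, 0, 0, 0],
  "grip": [0.545, 0.545, 0.545, 0.545, 0.545, 0.545, 0.545, 0.545, 0.545, 0.545]
}}

```text
time_s: 10.55
position: [0.5727, 0.1159, 0.1249]
tcp_rot: [[0.992, -0.127, -0.004], [-0.127, -0.992, -0.0], [-0.003, 0.001, -1.0]]
force: [0.1, 0.4, -2.0]
opening: 0.459
grasp_force: 9.7
```

Run:
```python
from h import *
import pickle
st=read_state(); p=np.array(st["position"])
print(p,st["opening"],st["grasp_force"])
im=np.zeros((600,800,3),np.uint8)
for n in("scene","top"):
    c=capture(n); pickle.dump(c,open(n+"4.pkl","wb"))
    u,v=proj(c,p).round().astype(int);print(n,u-40,v-40)
    x=400*(n=="top")
    im[:,x:x+400]=cv2.resize(c["color"][v-60:v+60,u-40:u+40],(400,600),interpolation=cv2.INTER_CUBIC); print(v-60)
cv2.imwrite("pics/c4.png",im)
```

```text
[0.57270777 0.11591601 0.12494468] 0.45934234592486806 9.688040614128113
scene 340 158
138
top 219 206
186
```

View pics/c4.png

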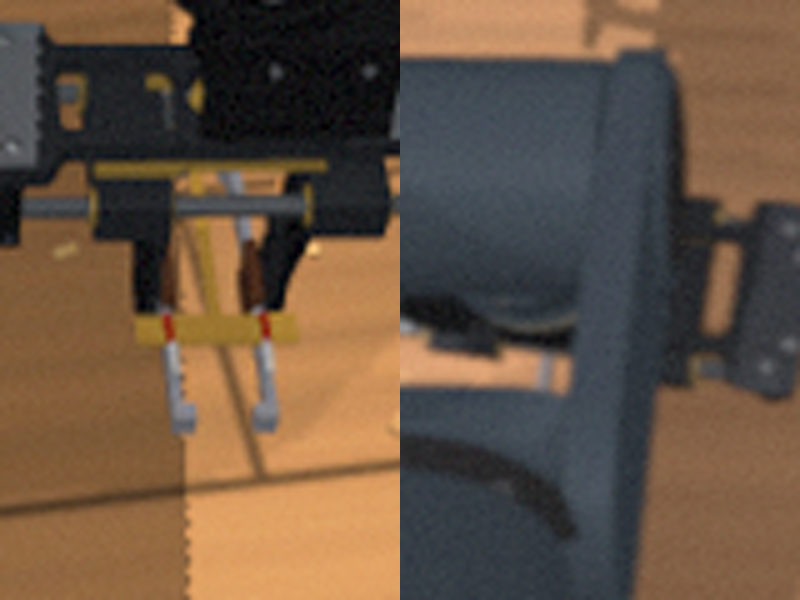

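The callipers are lifted level. The red marks at crop (168,325) and (264,325) have the pointers just below them, and the inner tip faces are near 195 and 253. A closer crop will give the gap.

Run:
```python
from h import *
import pickle
c=pickle.load(open("scene4.pkl","rb"))
x=np.mean([capture("scene")["color"].astype(float) for _ in range(12)],0)
print(read_state()["opening"],read_state()["grasp_force"],read_state()["position"])
np.save("avg4.npy",x)
im=np.clip(x[194:230,362:410],0,255).astype(np.uint8)
cv2.imwrite("pics/c5.png",cv2.resize(im,(800,600),interpolation=cv2.INTER_LANCZOS4))
```

```text
0.45658241608336325 9.688043743371964 [0.57403431 0.1159796  0.12661007]
```

View pics/c5.png

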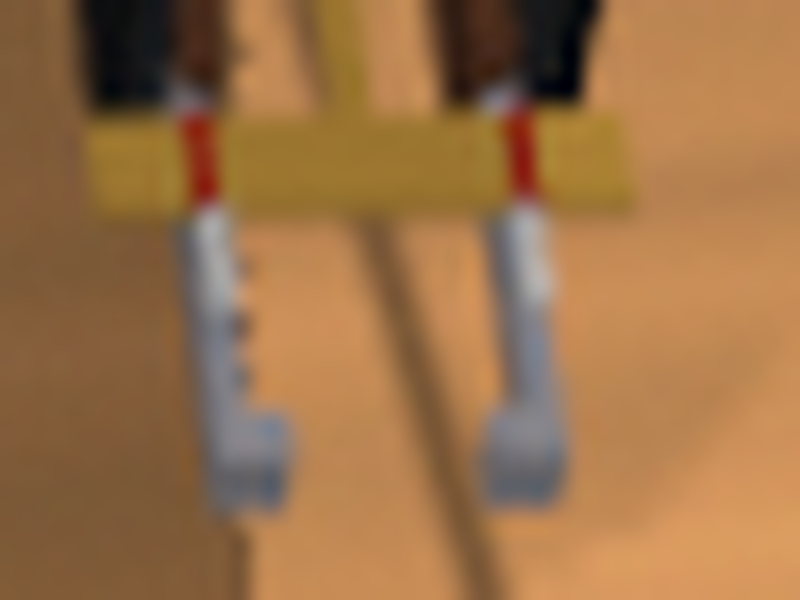

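The pointers sit in line with the red marks (spacing about 317 px for both); the tips' inner faces are at 288 and 485. I'll check these edges subpixel.

Run:
```python
from h import *
import pickle
c=pickle.load(open("scene4.pkl","rb")); x=np.load("avg4.npy")
print("tips blue rows")
for r in (220,221,222): print(r,x[r,372:400,0].round().astype(int).tolist())
print("plate B-R"); 
for r in (202,204): print(r,(x[r,364:404,2]-x[r,364:404,0]).round().astype(int).tolist())
print("red G")
for r in (202,203,204): print(r,x[r,364:404,1].round().astype(int).tolist())
print("pointer blue")
for r in (208,209,210): print(r,x[r,364:404,0].round().astype(int).tolist())
# expected pixel gap
h=np.radians(-7.3);X=np.array([np.cos(h),np.sin(h),0]);Y=np.array([-X[1],X[0],0])
o=np.array([.574,.116,.1195])
for g in(.022,.024,.026): print(g,[proj(c,o+.068*X+sg*g/2*Y+[0,0,.014]).round(2).tolist() for sg in(-1,1)])
print([proj(c,o+.028*X+sg*.031*Y+[0,0,.02]).round(2).tolist() for sg in(-1,1)])
```

```text
tips blue rows
220 [55, 58, 94, 132, 140, 141, 138, 114, 88, 82, 82, 84, 83, 84, 75, 60, 54, 64, 82, 113, 131, 134, 135, 130, 96, 80, 80, 81]
221 [54, 51, 87, 120, 125, 125, 124, 106, 86, 83, 84, 84, 83, 84, 79, 66, 53, 59, 81, 103, 115, 118, 118, 114, 92, 82, 84, 84]
222 [55, 52, 85, 101, 101, 102, 102, 92, 83, 81, 83, 83, 82, 84, 80, 69, 54, 57, 79, 99, 103, 103, 103, 98, 87, 82, 83, 83]
plate B-R
202 [72, 70, 71, 100, 112, 112, 112, 112, 108, 117, 118, 110, 108, 107, 106, 107, 107, 107, 107, 107, 107, 106, 105, 106, 108, 108, 108, 107, 111, 121, 119, 119, 119, 119, 118, 115, 111, 109, 109, 108]
204 [72, 72, 70, 92, 107, 109, 109, 110, 108, 115, 120, 111, 109, 110, 109, 108, 108, 109, 110, 110, 108, 108, 109, 108, 108, 108, 106, 109, 113, 120, 119, 120, 119, 118, 118, 115, 107, 102, 104, 104]
red G
202 [89, 90, 89, 112, 121, 121, 121, 121, 108, 52, 58, 110, 118, 117, 117, 117, 117, 118, 118, 118, 117, 117, 118, 118, 118, 119, 119, 121, 68, 36, 116, 133, 130, 129, 129, 133, 137, 138, 138, 136]
203 [90, 92, 90, 109, 118, 119, 119, 120, 117, 62, 49, 108, 120, 119, 118, 119, 118, 119, 
[... 298 characters left out ...]
9, 129]
pointer blue
208 [56, 55, 56, 56, 56, 56, 55, 53, 71, 107, 160, 140, 95, 82, 83, 82, 83, 82, 79, 68, 55, 61, 77, 84, 85, 84, 85, 90, 127, 165, 142, 97, 83, 85, 84, 85, 84, 84, 84, 84]
209 [57, 56, 56, 55, 55, 55, 55, 53, 68, 99, 151, 154, 100, 78, 84, 85, 85, 83, 85, 73, 56, 58, 73, 83, 84, 83, 82, 88, 120, 163, 152, 103, 84, 86, 85, 87, 86, 86, 86, 84]
210 [56, 54, 54, 56, 57, 56, 56, 53, 65, 99, 144, 164, 107, 76, 85, 85, 85, 84, 86, 78, 63, 55, 66, 82, 87, 86, 86, 87, 112, 158, 170, 117, 84, 86, 87, 87, 88, 88, 87, 88]
0.022 [[378.54, 222.76], [390.25, 222.6]]
0.024 [[378.01, 222.77], [390.78, 222.59]]
0.026 [[377.48, 222.78], [391.31, 222.58]]
[[366.38, 204.55], [398.68, 204.14]]
```

The gap measures about 22–23.5 mm, so I'll open slightly to closure 0.54 and carry them to a point 4 cm short of the peg.

{"method": "jog_arm", "body": {
  "delta_pos": [
    [-2, -2, 0],
    [-4, -5, 0],
    [-6, -9, 0],
    [-8, -13, 0],
    [-10, -17, 0],
    [-12, -21, 0],
    [-14, -25, 0],
    [-14.8, -27.3, 0],
    [-14.8, -27.3, -1],
    [-14.8, -27.3, -2.5],
    [-14.8, -27.3, -3.6],
    [-14.8, -27.3, -3.6]
  ],
  "turn": [0, 0, 0, 0, 0, 0, 0, 0, 0, 0, 0, 0],
  "grip": [0.54, 0.54, 0.54, 0.54, 0.54, 0.54, 0.54, 0.54, 0.54, 0.54, 0.54, 0.54]
}}

```text
time_s: 12.75
position: [0.4256, -0.1559, 0.0896]
tcp_rot: [[0.992, -0.126, -0.002], [-0.126, -0.992, 0.002], [-0.002, -0.001, -1.0]]
force: [-0.5, -0.3, -0.4]
opening: 0.457
grasp_force: 9.3
```

Run:
```python
from h import *
x=np.mean([capture("scene")["color"].astype(float) for _ in range(8)],0)
st=read_state();print(st["opening"],st["grasp_force"],st["position"],st["time_s"])
np.save("avg6.npy",x)
im=np.clip(x[175:235,200:280],0,255).astype(np.uint8)
cv2.imwrite("pics/c6.png",cv2.resize(im,(800,600),interpolation=cv2.INTER_LANCZOS4))
```

```text
0.4616586101296096 9.28482636809349 [ 0.42624622 -0.15712127  0.09088396] 13.15
```

View pics/c6.png

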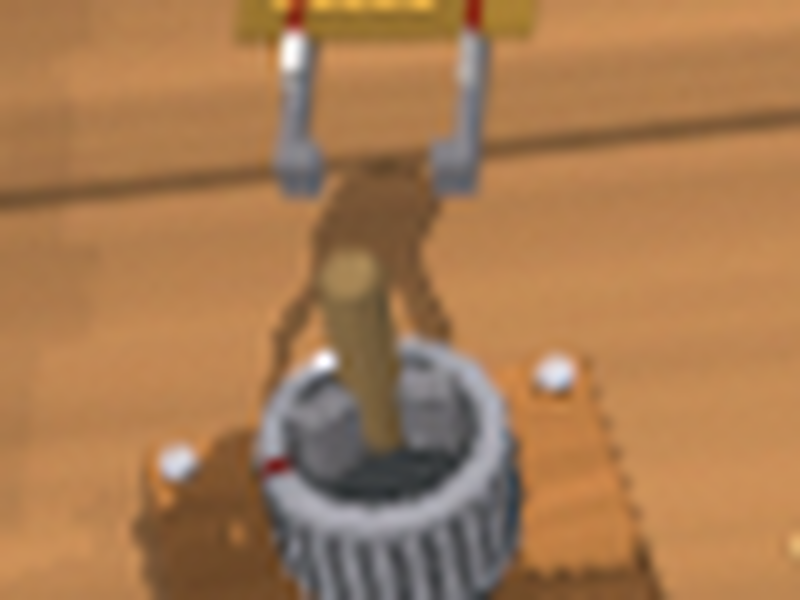

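The tips sit behind the peg: inner faces at crop (322,180) and (432,180), peg top centre at (352,268). I'll convert both with the same camera.

Run:
```python
from h import *
c=capture("scene")
P=lambda X,Y:(200+X/10-.45,175+Y/10-.45)
peg=atz(c,*P(352,268),.111)
peg2=atz(c,*P(380,450),.066)
L=atz(c,*P(322,172),.101);R=atz(c,*P(432,170),.101)
print(peg,peg2,L,R,np.linalg.norm(L-R))
m=(L+R)/2
h=np.radians(-7.25);X=np.array([np.cos(h),np.sin(h)]);Y=np.array([-X[1],X[0]])
d=(peg-m)[:2]; print("ahead",d@X+.0035,"left",d@Y)
n=np.degrees(np.arctan2(*(R-L)[:2][::-1]));print("LR dir",n-90)
print("gauge offsets tcp->tipmid",m[:2]-read_state()["position"][:2])
x=np.load("avg6.npy")
for r in (191,192,193): print(r,x[r,226:250,0].round().astype(int).tolist())
```

```text
[ 0.52828358 -0.16863571  0.111     ] [ 0.53850749 -0.1694125   0.066     ] [ 0.49235018 -0.17444976  0.101     ] [ 0.49501519 -0.15216458  0.101     ] 0.022443968824075688
ahead 0.03849670763009185 left -0.0009193456956271426
LR dir -6.819428231239911
gauge offsets tcp->tipmid [ 0.06750035 -0.00619643]
191 [60, 99, 124, 126, 127, 114, 80, 58, 59, 56, 53, 47, 44, 45, 51, 52, 69, 111, 121, 121, 116, 98, 80, 79]
192 [55, 76, 97, 102, 103, 99, 81, 70, 62, 57, 53, 48, 48, 50, 50, 48, 66, 94, 102, 102, 102, 93, 86, 84]
193 [71, 80, 98, 104, 105, 101, 90, 76, 59, 54, 54, 55, 55, 55, 56, 54, 51, 88, 103, 106, 103, 96, 84, 80]
```

Run:
```python
from h import *
import pickle
c=pickle.load(open("scene3.pkl","rb")); x=(c["color"].astype(float)+pickle.load(open("scene0.pkl","rb"))["color"])/2
for y in (253,254,255,256,257,258,259,260): print(y,c["color"][y,360:398,0].tolist())
h=np.radians(-7.3);X=np.array([np.cos(h),np.sin(h),0]);Y=np.array([-X[1],X[0],0])
o=np.array([.5745,.1165,0])
for z in(.008,.018): print([proj(c,o+.0685*X+s*.02*Y+[0,0,z]).round(2).tolist() for s in(-1,1)])
```

```text
253 [58, 61, 66, 63, 88, 129, 128, 83, 62, 65, 66, 64, 64, 67, 63, 58, 57, 60, 66, 58, 61, 59, 60, 62, 57, 61, 66, 65, 60, 70, 236, 250, 161, 92, 98, 99, 101, 102]
254 [59, 67, 65, 61, 89, 130, 133, 95, 79, 67, 61, 62, 66, 65, 64, 62, 60, 61, 62, 65, 58, 58, 60, 61, 64, 63, 63, 62, 167, 190, 243, 255, 192, 99, 100, 95, 98, 100]
255 [55, 61, 63, 63, 89, 129, 141, 127, 120, 86, 66, 67, 66, 69, 69, 57, 57, 57, 55, 56, 57, 58, 61, 61, 61, 64, 68, 55, 222, 254, 252, 255, 218, 125, 95, 101, 99, 98]
256 [57, 62, 63, 64, 82, 127, 138, 141, 143, 96, 65, 69, 67, 65, 66, 64, 75, 83, 65, 70, 76, 62, 71, 59, 59, 75, 80, 68, 160, 237, 247, 249, 213, 128, 98, 98, 97, 103]
257 [63, 59, 62, 63, 70, 120, 131, 128, 129, 84, 65, 64, 64, 62, 65, 67, 91, 101, 85, 89, 96, 82, 90, 83, 73, 89, 90, 75, 138, 186, 198, 197, 150, 105, 97, 99, 99, 98]
258 [58, 63, 65, 67, 76, 104, 110, 111, 108, 75, 61, 64, 71, 67, 66, 77, 96, 99, 101, 98, 95, 96, 93, 96, 95, 98, 73, 69, 91, 95, 96, 92, 96, 99, 98, 99, 97, 101]
259 [59, 64, 63, 64, 78, 98, 104, 102, 102, 76, 65, 64, 66, 67, 65, 82, 97, 101, 100, 98, 95, 96, 93, 97, 94, 93, 71, 67, 90, 97, 101, 100, 102, 99, 98, 98, 95, 97]
260 [59, 62, 64, 62, 75, 82, 93, 93, 90, 70, 66, 65, 68, 64, 60, 60, 89, 99, 97, 96, 95, 94, 95, 94, 92, 98, 83, 66, 71, 76, 87, 95, 97, 97, 97, 96, 96, 98]
[[368.07, 260.7], [387.21, 260.39]]
[[368.51, 258.0], [387.8, 257.69]]
```

Peg axis is 38.5 mm ahead of the gate and 0.9 mm to the right. I'll open a touch more and advance.

{"method": "jog_arm", "body": {
  "delta_pos": [
    [0, -0.1, 0],
    [0.5, -0.15, 0],
    [1, -0.22, 0],
    [1.5, -0.28, 0],
    [2, -0.34, 0],
    [2.5, -0.4, 0],
    [3, -0.47, 0],
    [3.4, -0.52, 0],
    [3.7, -0.56, 0],
    [3.86, -0.58, 0],
    [3.86, -0.58, 0],
    [3.86, -0.58, 0]
  ],
  "turn": [0, 0, 0, 0, 0, 0, 0, 0, 0, 0, 0, 0],
  "grip": [0.535, 0.535, 0.535, 0.535, 0.535, 0.535, 0.535, 0.535, 0.535, 0.535, 0.535, 0.535]
}}

```text
time_s: 14.7
position: [0.4644, -0.1627, 0.0905]
tcp_rot: [[0.992, -0.127, -0.0], [-0.127, -0.992, 0.0], [-0.0, -0.0, -1.0]]
force: [-0.4, -0.2, -0.5]
opening: 0.465
grasp_force: 8.9
```

Run:
```python
from h import *
x=np.mean([capture("scene")["color"].astype(float) for _ in range(12)],0)
st=read_state();print(st["opening"],st["grasp_force"],st["position"],st["time_s"],st["force"])
np.save("avg7.npy",x)
im=np.clip(x[187:223,214:262],0,255).astype(np.uint8)
cv2.imwrite("pics/c7.png",cv2.resize(im,(800,600),interpolation=cv2.INTER_LANCZOS4))
```

```text
0.46598863388308454 8.865479975938797 [ 0.46459404 -0.16281325  0.09055202] 15.3 [-0.62014848 -0.76804529 -1.94728898]
```

View pics/c7.png

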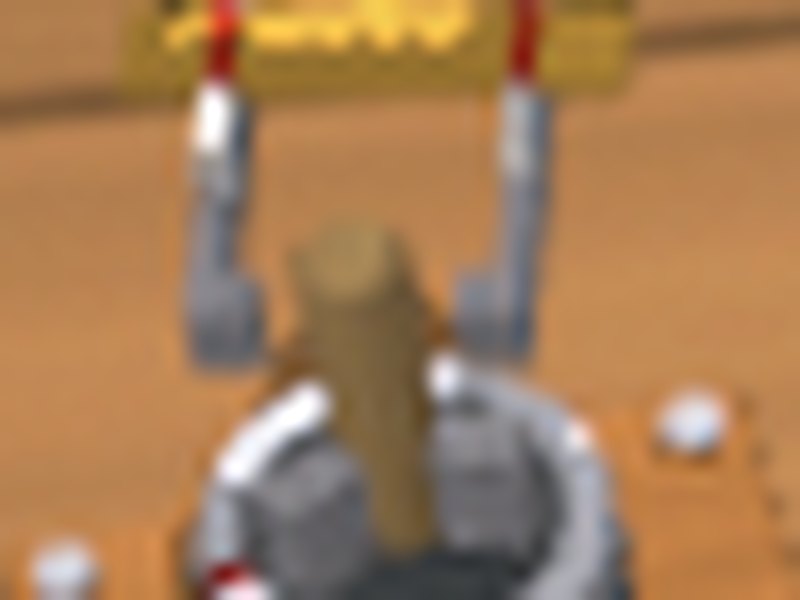

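The tips straddle the peg: inner faces at crop x 267 and 457 (centre 362), peg edges 303 and 417 (centre 360). The pointers meet the red lines (spacing 305 vs 304), and gap to peg width gives 23.3 mm. A lengthwise check remains.

Run:
```python
from h import *
c=capture("scene"); k=.06
P=lambda X,Y:(214+X*k-.47,187+Y*k-.47)
peg=atz(c,*P(355,262),.111); print(peg)
h=np.radians(-7.25);X=np.array([np.cos(h),np.sin(h)]);Y=np.array([-X[1],X[0]])
for n,a,b,z,off in(("back top edge",(228,272),(482,268),.101,-.0035),("front bottom",(230,370),(492,360),.091,.0035)):
    m=(atz(c,*P(*a),z)+atz(c,*P(*b),z))/2; d=(peg-m)[:2]; print(n,"ahead",d@X+off,"left",d@Y)
a=atz(c,*P(267,335),.1);b=atz(c,*P(457,330),.1);d=(peg-(a+b)/2)[:2];print("gap",np.linalg.norm(a-b),d@Y)
```

```text
[ 0.53067983 -0.16858665  0.111     ]
back top edge ahead 0.003930614024570924 left 0.0019358918522557628
front bottom ahead 0.004384145715674746 left 0.0020141750323867556
gap 0.02270288446239466 0.0004975182917748905
```

{"method": "jog_arm", "body": {
  "delta_pos": [
    [0.1, 0, 0],
    [0.2, 0, 0],
    [0.25, 0, 0],
    [0.25, 0, 0],
    [0.25, 0, 0],
    [0.25, 0, 0],
    [0.25, 0, 0],
    [0.25, 0, 0],
    [0.25, 0, 0],
    [0.25, 0, 0],
    [0.25, 0, 0],
    [0.25, 0, 0]
  ],
  "turn": [0, 0, 0, 0, 0, 0, 0, 0, 0, 0, 0, 0],
  "grip": [0.535, 0.535, 0.535, 0.535, 0.535, 0.535, 0.535, 0.535, 0.535, 0.535, 0.535, 0.535]
}}

```text
time_s: 16.85
position: [0.4671, -0.1628, 0.0905]
tcp_rot: [[0.992, -0.127, -0.0], [-0.127, -0.992, -0.0], [-0.0, 0.0, -1.0]]
force: [-0.8, 0.1, -1.9]
opening: 0.47
grasp_force: 8.9
```

Run:
```python
from h import *
s=read_state(); print(s["position"],s["opening"],s["grasp_force"],s["force"]); print(hand_in())
```

```text
[ 0.46709437 -0.16283418  0.09054849] 0.4696093321553942 8.865452706813812 [-0.7766584   0.11701435 -1.88309658]
the job is handed in; nothing more can be done
None
```

I handed the job in at about 17 s with the chuck tightened and the callipers held level around the peg at close to 24 mm. The hand-in returned no verdict.

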